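# Coin sorter: close the coin drawer, draw out the reject tray

### The job

The batch is counted: make the coin sorter ready for the reject check. Push the coin drawer that was left standing out fully home, and hook a fingertip behind the front lip of the reject tray (the one with the lower front, holding a washer, a token and a key) and draw it all the way out to its stop. Do it with the fingertips only, in either order: pinch or lift nothing, keep the other two drawers shut, leave the rejected pieces in their tray and the things on the table where they are.

Things in the scene. Friction and masses are not known exactly. Their poses are not given: they have to be found in the camera images.
- sorter: White desktop coin sorter, fixed, 304 mm wide (y), 340 mm deep (x), 250 mm high. Origin: centre of its underside on the table. The drawers come out at its front, its own -x. Four bays at y = -105, -35, 35, 105 mm hold the reject tray and three coin drawers in any order; at home their front panels stand at x = -169 mm.
- hood_edge (a point): Middle of the hood's lower front edge, 85 mm above the table; the hood rises from here backwards at 52 degrees to 180 mm. In front of it the first 94 mm of a drawer at home are uncovered from above.
- reject_tray (a joint): The reject tray: like the coin drawers (white plastic, open on top, 66 mm wide, 200 mm long) but lower: front panel 46 mm high, top edge 60 mm above the table. Slide joint in m: 0 = home, 0.10 = out at its end stop; it moves towards the sorter's own -x. Starts home. About 2 N of friction, no spring; it stays where it is left.
- reject_lip: Lip of the reject tray, to hook: a bead 60 mm wide, 6 mm thick, inside the top of the front panel. Origin: middle of its inner edge, level with the panel's top, 60 mm above the table. Own +x points into the tray and sorter, y along the lip, z up. Behind it the tray is open, 60 mm wide, its floor 43 mm below; the panel's outer face is 10 mm in front of the origin.
- reject_front: Front panel of the reject tray, 4 mm thick, 68 mm wide, 46 mm high. Origin: middle of its outer face's top edge, 60 mm above the table; axes as the lip's.
- reject_floor (a point): Centre of the reject tray's inner floor, 17 mm above the table; x points from the front into the sorter, y across, z up. The tray's inside reaches 94 mm in front of it, 97 mm behind it and 30 mm to each side.
- drawer_1 (a joint): One of three alike coin drawers (white plastic, open on top, 66 mm wide, 200 mm long, front panel 60 mm high, top edge 74 mm above the table). This is the one left standing out, 45 to 80 mm at the start; it is empty. Slide joint in m: 0 = fully home, 0.10 = fully out, towards the sorter's own -x. About 2 N of friction, no spring; stays where it is left.
- drawer_1_lip: Bead inside the top of that standing-out drawer's front panel, 60 mm wide, 6 mm thick. Origin: middle of its inner edge, 74 mm above the table; +x points into the sorter.
- drawer_1_front: Front panel of that standing-out drawer, 4 mm thick, 68 mm wide, 60 mm high, from 14 to 74 mm above the table. Origin: middle of its outer face's top edge; +x points into the sorter (the way to push), z up.
- drawer_2 (a joint): One of three alike coin drawers (white plastic, open on top, 66 mm wide, 200 mm long, front panel 60 mm high, top edge 74 mm above the table). Starts home with coins in it and is to stay so. Slide joint in m: 0 = fully home, 0.10 = fully out, towards the sorter's own -x. About 2 N of friction, no spring; stays where it is left.
- drawer_3 (a joint): One of three alike coin drawers (white plastic, open on top, 66 mm wide, 200 mm long, front panel 60 mm high, top edge 74 mm above the table). Starts home with coins in it and is to stay so. Slide joint in m: 0 = fully home, 0.10 = fully out, towards the sorter's own -x. About 2 N of friction, no spring; stays where it is left.
- washer: Steel washer, 30 mm across, 4 mm thick, lying loose in the reject tray. Origin: centre of its underside.
- token: Plain copper token, 26 mm across, 4 mm thick, lying loose in the reject tray. Origin: centre of its underside.
- key: Small brass key, 51 mm long, 4 mm thick, lying loose in the reject tray. Origin: underside, near its middle.
- roll_a: Paper coin roll standing by the sorter's -y side, 29 mm across, 66 mm high. Origin: centre of its underside.
- roll_b: A second such coin roll, by the sorter's +y side. Origin: centre of its underside.
- roll_c: A third such coin roll, by the sorter's +y side, nearer its front. Origin: centre of its underside.
- pen_pot: Orange pen pot, 72 mm across, 95 mm high, pens up to 140 mm. Origin: centre of its underside.
- can: Blue drink can, 66 mm across, 115 mm high. Origin: centre of its underside.
- scoop: Aluminium coin scoop lying flat, 190 mm long, 80 mm wide, 40 mm high, black handle towards its -x. Origin: on its underside, where handle and pan meet.
- tape: Roll of clear tape lying flat, 90 mm across, 22 mm high. Origin: centre of its underside.
Things that resemble listed ones, but are neither listed nor needed, are in the scene too. What is shaped like the roll_a but red is not meant.

How it is judged:
On the way:
1. the reject tray is drawn out by a fingertip behind its lip (50 mm out or more with the finger pulling on the lip) (value of joint reject_tray above 0.05 m and contact force between the fingers and reject_lip above 0.5 N), for 0.1 s.
At the end, for the whole second after the job is handed in: The reject tray stands out at its stop (93 mm or more of 100 mm), all three coin drawers are home (less than 4 mm out), both at rest; washer, token and key lie in the reject tray; the things on the table stand where they stood (within 25 mm, upright) (value of joint reject_tray above 0.093 m and value of joint each of drawer_1, drawer_2, drawer_3 below 0.004 m and velocity of joint reject_tray between -0.01 and 0.01 m/s and velocity of joint drawer_1 between -0.01 and 0.01 m/s and x of washer in the frame of reject_floor between -0.1 and 0.1 m and y of washer in the frame of reject_floor between -0.033 and 0.033 m and z of each of washer, token, key in the frame of reject_floor below 0.02 m and x of token in the frame of reject_floor between -0.1 and 0.1 m and y of token in the frame of reject_floor between -0.033 and 0.033 m and x of key in the frame of reject_floor between -0.1 and 0.1 m and y of key in the frame of reject_floor between -0.033 and 0.033 m and not (distance of any of roll_a, roll_b, roll_c, pen_pot, can, scoop, tape from where it was at the start of the episode above 0.025 m or angle between any of roll_a, roll_b, roll_c, pen_pot, can's own z axis and vertical above 0.4 rad)); the robot touches nothing.
It fails at once if a coin roll, the pen pot, the can, the scoop or the tape is shifted more than 25 mm or tipped (distance of any of roll_a, roll_b, roll_c, pen_pot, can, scoop, tape from where it was at the start of the episode above 0.025 m or angle between any of roll_a, roll_b, roll_c, pen_pot, can's own z axis and vertical above 0.4 rad).
It fails at once if one of the two shut coin drawers is drawn out more than 12 mm (value of joint any of drawer_2, drawer_3 above 0.012 m).
It fails at once if a rejected piece is lifted (more than 20 mm above the tray's floor) (z of any of washer, token, key in the frame of reject_floor above 0.02 m).
It fails at once if a drawer front is pinched (fingers press on its outer face and on its lip at once) ((contact force between the fingers and reject_lip above 3 N and contact force between the fingers and reject_front above 3 N) or (contact force between the fingers and drawer_1_lip above 3 N and contact force between the fingers and drawer_1_front above 3 N)).
It also fails if it takes over 45 s, if anything falls off the work surface, if the arm or the gripper's body presses on something with over 40 N, if the wrist force passes 120 N, or if a joint passes its speed limit or range.

### The arm

A 6-joint arm with a two-finger parallel gripper is mounted at the origin on the work surface. World frame = base frame: x ahead of the robot, y to its left, z up, the work surface at z = 0. Lengths are in m, angles in rad, forces in N, time in s.
With the tool pointing down it reaches from about 0.325 to 0.775 m from the base axis. Payload 5.5 kg.
Tool frame: the origin (TCP) lies between the finger pads; the fingertips stand 11 mm ahead of it and the grasp point (between the pads) lies 8 mm behind it; z points along the fingers, x is the direction in which the jaws open and shut, and the axes are right-handed (so a half turn about z gives the same grasp; the last joint's range is limited). The gripper opens to 88 mm and grips with 3 to 60 N. Pads are 20 mm wide; open, the fingers measure 115 mm over their backs; the gripper's body (75 mm by 178 mm) begins 61 mm behind the grasp point.
Start: joints at [1.192, 0.091, 1.231, -0, 1.82, -0.057], TCP at [0.19, 0.569, 0.234] pointing down, gripper open.
Joint ranges: [-2.87, 2.87], [-0.86, 2.18], [0.17, 2.46], [-1.51, 4.65], [0.06, 2.69], [-2.65, 2.65]. Speed limits (rad/s): [2.57, 2.57, 3.01, 3.14, 3.14, 3.14].

### API

Orientations are given as a unit quaternion [x, y, z, w].
In Python, from workcell import sense, optics, r gives the robot as it stands.
- The arm moves only by the tool apply_moves, never from a script. Its argument "commands" is a list of rows, each an object with "dr": the turn, a rotation vector about the world's x, y, z in degrees, a list of three; "travel": the shift along the world's x, y, z in mm, a list of three; "grip": the finger opening in mm, from 0 to 87.8. A call has exactly 5 rows; each row shifts and turns the commanded pose from where the row before left it; what a row does not reach is not made up. A row lasts 1/8 s, in which the tool goes at most 62.5 mm and 10.7 degrees, less where a joint would pass 70% of its speed; a pose out of reach is approached as far as the arm can. A call with a gripper value outside its range is refused whole. The fingers move at their own pace and stop on an object; the grip force is fixed at half the most. Time passes only in rows, so rows that do not move let the fingers close, or fill a call up. It gives the time, the measured TCP pose, the force and the opening at its end, in the units of the state.
- sense(): the state, without advancing time (a new reading comes with each control period).
- optics.camera(name): name is "scene" or "side" or "wrist"; returns the picture (400x640x3 uint8, red, green, blue); there is no depth.
- optics.camera_info(name): a dict with "mtx" (3x3 intrinsics, pixels), "extrinsics" (4x4, takes a point from world to camera coordinates); the wrist camera has in their place "hand_eye" (4x4, takes a point from camera to tool coordinates, whose origin is the TCP and whose axes are the tool frame's). Camera axes: x right, y down, z forward; pixel columns grow to the right and rows downward; lengths in m; the calibration is good to about 2 mm. A picture is of the moment at which its call begins: read the wrist's pose just before it. camera_info takes no time and is no camera call.
- r.job_done(): hands the job in, once; it reports no verdict.
The state is a dict: "time": time; "joints": joint angles; "joint_vel": joint speeds; "tau": joint torques, N m; "position": TCP position; "tcp_rot": TCP orientation; "ft_force": force on the tool from outside, world axes, zero at the start; "ft_torque": the same for the moment, N m; "width": finger opening in m.
Only numpy, scipy, OpenCV 4.12 (cv2) and the standard library are available. Lean on these libraries where they do the work, as an engineer would, in place of code of your own. Each camera call takes 0.05 s, during which the arm holds its last target. There are 200 camera calls.

## Working session

There is one attempt and no reset: what is moved stays moved. The work goes in short steps, Python scripts to look and compute and a tool call to move; the robot and the scene stay as the last step left them, time stands still between calls to the robot, and variables do not carry over. Pictures are saved under pics/ and viewed, about 8 in all and at most 12, crops included, and the job is handed in when it is done.

Besides the shell and the picture viewer there is one more tool, called as name(argument=value, ...), one argument or row to a line, values as JSON. apply_moves: Moves the arm, as the interface text tells. Its arguments: {"type":"object","properties":{"commands":{"type":"array"}},"required":["commands"]}

```bash
mkdir -p pics
python3 - <<'E'
from workcell import sense, optics, r
import cv2,numpy as np
for n in("scene","side","wrist"):
    s=sense();im=optics.camera(n);cv2.imwrite(f"pics/{n}0.png",im[:,:,::-1])
    i=optics.camera_info(n);print(n,{k:np.round(v,4).tolist() for k,v in i.items() if hasattr(v,'__len__') and not isinstance(v,str)})
print(sense())
E
```

```text
scene {'mtx': [[367.1534, 0.0, 317.3645], [0.0, 367.1534, 191.0424], [0.0, 0.0, 1.0]], 'extrinsics': [[-0.9548, -0.2971, -0.0076, 0.5914], [-0.2687, 0.8739, -0.4052, 0.1299], [0.1271, -0.3848, -0.9142, 1.1433], [0.0, 0.0, 0.0, 1.0]]}
side {'mtx': [[461.1009, 0.0, 312.4795], [0.0, 461.1009, 197.3412], [0.0, 0.0, 1.0]], 'extrinsics': [[-0.8912, -0.4535, 0.0112, 0.5454], [-0.3019, 0.5746, -0.7607, 0.217], [0.3385, -0.6813, -0.649, 1.124], [0.0, 0.0, 0.0, 1.0]]}
wrist {'mtx': [[295.4681, 0.0, 321.5842], [0.0, 295.4681, 199.54], [0.0, 0.0, 1.0]], 'hand_eye': [[1.0, -0.0003, -0.0004, 0.0014], [0.0004, 0.9674, 0.2532, -0.0702], [0.0003, -0.2532, 0.9674, -0.1504], [0.0, 0.0, 0.0, 1.0]]}
{'time': 0.15, 'joints': array([ 1.19227509e+00,  9.17390299e-02,  1.23160675e+00, -1.48041820e-05,
        1.81978888e+00, -5.67044249e-02]), 'joint_vel': array([ 0.00045179, -0.00181667, -0.00510574, -0.00048941,  0.00140362,
        0.0003423 ]), 'tau': array([ 2.17783148e-03, -4.47042668e+01, -4.06908238e+01,  6.99297711e-02,
        2.74346344e-02, -6.52471476e-05]), 'position': array([0.18970864, 0.56900699, 0.23273623]), 'tcp_rot': array([ 8.11262379e-01,  5.84681758e-01, -6.46168358e-04,  4.20668058e-04]), 'ft_force': array([-0.93828191, -0.45116519, -0.01190746]), 'ft_torque': array([ 0.01401944,  0.00079404, -0.00375944]), 'width': 0.0881076236378863}
```

View pics/scene0.png

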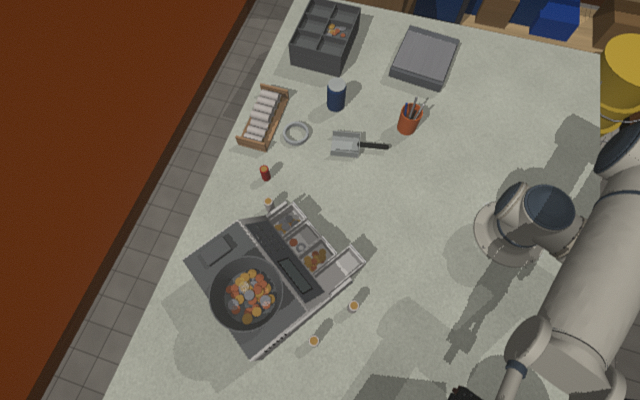

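View pics/side0.png

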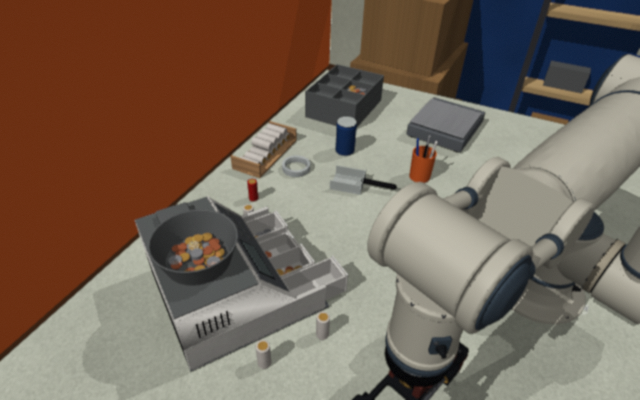

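The scene picture shows the sorter at about (265,285) with its front towards the upper right. The standing-out drawer is at (350,265), the white rolls at (268,202), (353,306) and (313,341), and a red decoy roll at (265,173). Next I'll enlarge the sorter in both views.

Run:
```python
import cv2
a=cv2.imread("pics/scene0.png")[190:310,230:390]
cv2.imwrite("pics/c1.png",cv2.resize(a,None,fx=5,fy=5,interpolation=cv2.INTER_CUBIC))
a=cv2.imread("pics/side0.png")[195:315,200:360]
cv2.imwrite("pics/c2.png",cv2.resize(a,None,fx=5,fy=5,interpolation=cv2.INTER_CUBIC))
```

```text
(no output)
```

View pics/c1.png

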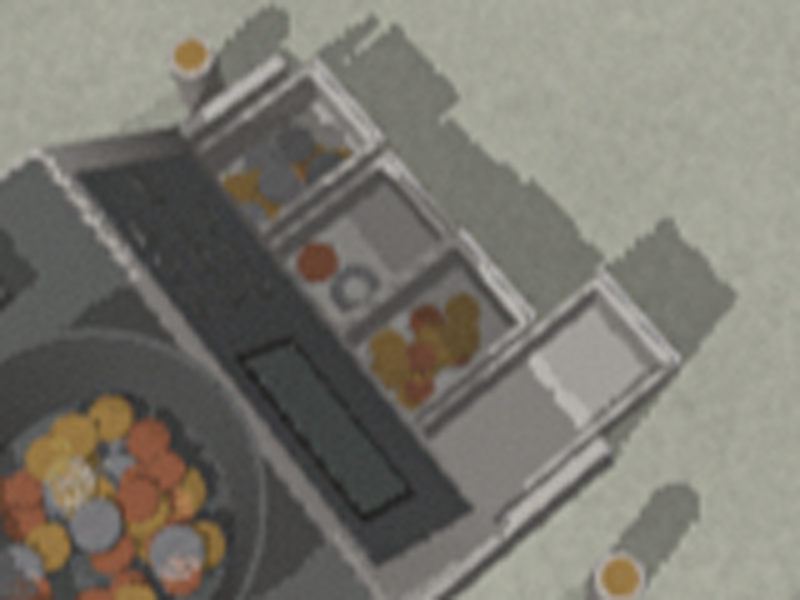

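View pics/c2.png

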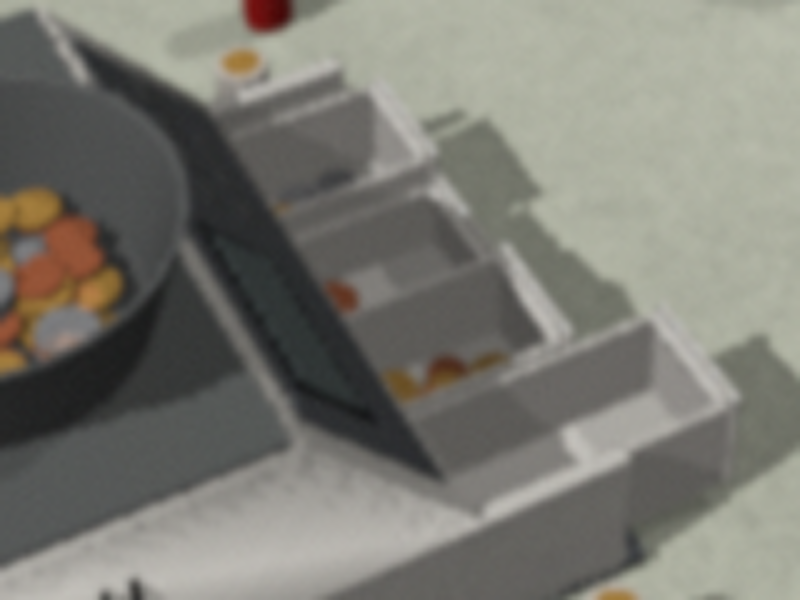

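The scene crop shows the four bays. Top to bottom on their front corners, with the side view matching:
- Tall drawer of mixed coins: (318,60)-(382,140).
- Lower tray with copper token and steel washer: (388,155)-(455,237). This is the reject tray.
- Coin drawer: (465,232)-(532,318).
- Empty drawer standing out: (605,275)-(680,358). This is drawer_1.

The candidates for the reject tray were the three non-projecting bays, and only the second is lower and holds the token and washer. Next I'll triangulate and fit the sorter pose.

```bash
cat > h.py <<'E'
import numpy as np,cv2
from scipy.optimize import least_squares
from workcell import sense,optics,r
C={n:(np.array(optics.camera_info(n)["mtx"]),np.array(optics.camera_info(n)["extrinsics"])) for n in("scene","side")}
def proj(n,p):
    K,T=C[n];q=(np.atleast_2d(p)@T[:3,:3].T+T[:3,3])@K.T;return q[:,:2]/q[:,2:]
def tri(a,b):
    P=[C[n][0]@C[n][1][:3] for n in("scene","side")]
    X=cv2.triangulatePoints(*P,np.array(a,float).reshape(2,1),np.array(b,float).reshape(2,1)).ravel();return X[:3]/X[3]
def s2w(q,p):
    p=np.atleast_2d(p);c,s=np.cos(q[2]),np.sin(q[2])
    return np.c_[q[0]+c*p[:,0]-s*p[:,1],q[1]+s*p[:,0]+c*p[:,1],p[:,2]]
E
python3 - <<'E'
from h import *
f=lambda u,v,o:((u+.5)/5-.5+o[0],(v+.5)/5-.5+o[1])
D=[("A-",318,60,375,85,-139,.074,0),("A+",382,140,437,155,-71,.074,0),
("B+",532,318,570,328,69,.074,0),("B-",465,232,505,248,1,.074,0),("D-",605,275,655,312,71,.074,1),("D+",680,358,738,398,139,.074,1),
("R-",388,155,435,178,-69,.060,0)]
S=[];W=[]
for d in D:
    a=f(d[1],d[2],(230,190));b=f(d[3],d[4],(200,195));S.append(a);W.append(b)
    print(d[0],np.round(tri(a,b)*1000))
S=np.array(S);W=np.array(W)
def mod(q): return s2w(q,[[-.169-q[3]*d[7],d[5]/1000,d[6]] for d in D])
res=lambda q:np.r_[(proj("scene",mod(q))-S).ravel(),(proj("side",mod(q))-W).ravel()]
o=least_squares(res,[.45,.4,.9,.06],loss="soft_l1")
print(o.x,np.degrees(o.x[2]));print(np.round(o.fun.reshape(2,-1,2),1).tolist())
q=o.x
for n,p in dict(lip=(-.159,-.035,.06),lipB=(-.159,.035,.074),d1=(-.169-q[3],.105,.074),d1home=(-.169,.105,.074),hood=(-.075,-.035,.085)).items(): print(n,np.round(s2w(q,p)*1000))
# rolls tops
np.save("q.npy",q)
print("roll_c",np.round(tri((353,303),(323,318))*1000),"roll_a",np.round(tri(f(190,55,(230,190)),f(240,62,(200,195)))*1000))
E
```

```text
A- [660. 123.  67.]
A+ [604. 161.  73.]
B+ [488. 240.  80.]
B- [542. 202.  73.]
D- [459. 203.  71.]
D+ [403. 236.  73.]
R- [600. 167.  64.]
[0.63617125 0.34298871 0.99312988 0.04575863] 56.90215041443366
[[[-1.3, 0.1], [0.0, 0.4], [0.9, 0.4], [-1.0, -0.1], [-1.2, -0.4], [-0.1, 1.0], [-0.6, -0.6]], [[0.2, -1.5], [-0.2, 0.1], [0.9, 1.9], [-0.2, -0.5], [1.0, -1.5], [0.1, 0.7], [0.7, -0.0]]]
lip [[579. 191.  60.]]
lipB [[520. 229.  74.]]
d1 [[431. 220.  74.]]
d1home [[456. 259.  74.]]
hood [[625. 261.  85.]]
roll_c [407. 354.  51.] roll_a [735. 142.  67.]
```

The fit is consistent. The sorter sits at (636,343) with yaw 56.9°, triangulated heights are 67–80 mm against 74, the reject tray is in bay y=-35, and drawer_1 is in bay y=+105, about 46 mm out. I'll move to a viewing pose in front, with the jaw axis along sorter y, the fingers closed and the camera on the front side.

apply_moves(
  commands=[
    {"dr": [0,0,7.5],"travel": [15,-50,6],"grip": 0},
    {"dr": [0,0,7.5],"travel": [15,-50,6],"grip": 0},
    {"dr": [0,0,7.5],"travel": [15,-50,6],"grip": 0},
    {"dr": [0,0,7.5],"travel": [15,-50,6],"grip": 0},
    {"dr": [0,0,7.5],"travel": [15,-50,6],"grip": 0},
  ],
)

```text
time: 0.78
position: [0.2649, 0.3176, 0.2636]
tcp_rot: [0.578, 0.816, -0.0, 0.0]
ft_force: [1.3, -0.8, -0.7]
width: 0.0416
```

apply_moves(
  commands=[
    {"dr": [0,0,7.5],"travel": [48,-24,-5],"grip": 0},
    {"dr": [0,0,7.5],"travel": [48,-24,-5],"grip": 0},
    {"dr": [0,0,7.5],"travel": [48,-24,-5],"grip": 0},
    {"dr": [0,0,7.5],"travel": [48,-24,-5],"grip": 0},
    {"dr": [0,0,7.8],"travel": [48,-24,-5],"grip": 0},
  ],
)

```text
time: 1.4
position: [0.5062, 0.1981, 0.2382]
tcp_rot: [0.283, 0.959, 0.0, -0.0]
ft_force: [0.0, 1.3, 0.4]
width: 0.0005
```

apply_moves(
  commands=[
    {"dr": [0,0,0],"travel": [0,0,0],"grip": 0},
    {"dr": [0,0,0],"travel": [0,0,0],"grip": 0},
    {"dr": [0,0,0],"travel": [0,0,0],"grip": 0},
    {"dr": [0,0,0],"travel": [0,0,0],"grip": 0},
    {"dr": [0,0,0],"travel": [0,0,0],"grip": 0},
  ],
)

```text
time: 2.02
position: [0.5043, 0.1997, 0.2392]
tcp_rot: [0.285, 0.959, 0.0, 0.0]
ft_force: [-0.1, -1.1, -0.6]
width: 0.0007
```

```bash
cat >> h.py <<'E'
from scipy.spatial.transform import Rotation as R
def wrist(name):
    s=sense();im=optics.camera("wrist");cv2.imwrite(f"pics/{name}.png",im[:,:,::-1])
    T=np.eye(4);T[:3,:3]=R.from_quat(s["tcp_rot"]).as_matrix();T[:3,3]=s["position"]
    i=optics.camera_info("wrist");E=np.linalg.inv(T@np.array(i["hand_eye"]))
    np.savez(f"pics/{name}.npz",K=i["mtx"],E=E);return im
def loadw(name):
    d=np.load(f"pics/{name}.npz");C[name]=(d["K"],d["E"])
E
python3 - <<'E'
from h import *
wrist("w1");s=sense();print(s["time"],s["position"],R.from_quat(s["tcp_rot"]).as_matrix().round(3).tolist(),s["joints"].round(2),s["ft_force"],s["width"])
E
```

```text
2.075 [0.50442574 0.19959746 0.23900979] [[-0.838, 0.546, 0.001], [0.546, 0.838, 0.0], [-0.0, 0.001, -1.0]] [ 0.31 -0.06  1.38 -0.    1.83 -2.25] [ 0.05710514  0.08518949 -0.08215643] 0.0003717897550041816
```

View pics/w1.png

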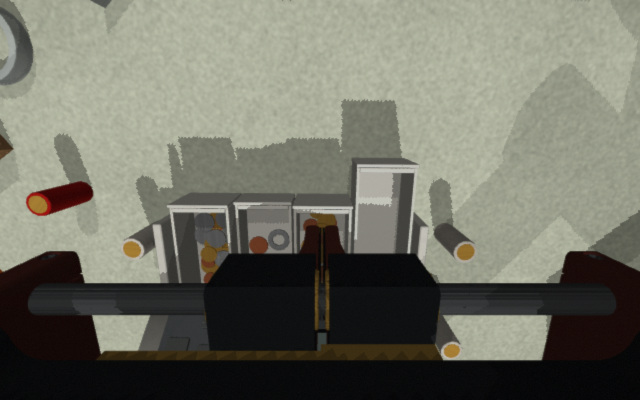

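The wrist view shows the drawer fronts along row 195–205: coin drawer at x 170–235, reject tray with token and washer at 236–293, coin drawer at 293–352, and the standing-out drawer at 355–417, row 160. I'll enlarge it to refine.

Run:
```python
from h import *
a=cv2.imread("pics/w1.png")[150:260,150:430]
a=cv2.convertScaleAbs(a,alpha=1.1)
b=cv2.resize(a[:,0:140],None,fx=5.5,fy=5.5,interpolation=cv2.INTER_CUBIC)
loadw("w1");q=np.load("q.npy")
P=s2w(q,[[-.169,-.139,.074],[-.169,-.071,.074],[-.169,-.069,.06],[-.169,-.001,.06],[-.159,-.035,.06],[-.169,.001,.074],[-.169,.069,.074],[-.169-q[3],.071,.074],[-.169-q[3],.139,.074]])
print(proj("w1",P).round(1).tolist())
cv2.imwrite("pics/c3.png",b)
```

```text
[[166.2, 206.7], [227.4, 206.7], [232.8, 203.4], [291.6, 203.4], [262.7, 211.7], [292.2, 206.7], [353.4, 206.7], [356.4, 165.7], [419.8, 165.7]]
```

View pics/c3.png

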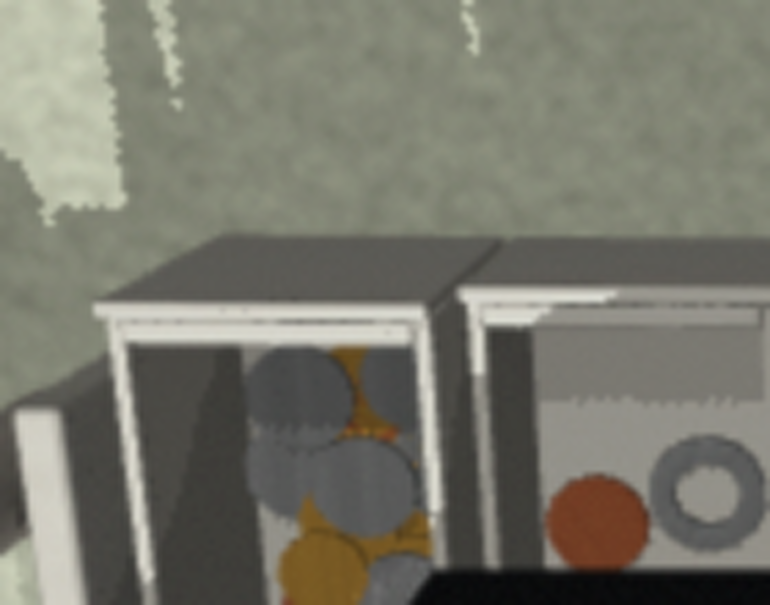

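Predicted corners agree with the picture within about 1.3 px (about 1.5 mm), so the pose is confirmed. I'll push drawer_1 first: move in front of it at sorter (-255, 105) with TCP z = 60.

apply_moves(
  commands=[
    {"dr": [0,0,0],"travel": [-48,-7,0],"grip": 0},
    {"dr": [0,0,0],"travel": [-47,-6,0],"grip": 0},
    {"dr": [0,0,0],"travel": [0,0,-60],"grip": 0},
    {"dr": [0,0,0],"travel": [0,0,-60],"grip": 0},
    {"dr": [0,0,0],"travel": [0,0,-59],"grip": 0},
  ],
)

```text
time: 2.7
position: [0.4095, 0.1863, 0.0583]
tcp_rot: [0.285, 0.959, 0.0, 0.001]
ft_force: [0.8, -0.4, 0.4]
width: 0.0005
```

apply_moves(
  commands=[
    {"dr": [0,0,0],"travel": [0,0,0],"grip": 0},
    {"dr": [0,0,0],"travel": [5,8,0],"grip": 0},
    {"dr": [0,0,0],"travel": [5,8,0],"grip": 0},
    {"dr": [0,0,0],"travel": [5,8,0],"grip": 0},
    {"dr": [0,0,0],"travel": [5,8,0],"grip": 0},
  ],
)

```text
time: 3.32
position: [0.4307, 0.2188, 0.0608]
tcp_rot: [0.285, 0.958, 0.0, 0.001]
ft_force: [-0.4, -2.8, 1.2]
width: 0.0006
```

apply_moves(
  commands=[
    {"dr": [0,0,0],"travel": [4,6,0],"grip": 0},
    {"dr": [0,0,0],"travel": [4,6,0],"grip": 0},
    {"dr": [0,0,0],"travel": [4,6,0],"grip": 0},
    {"dr": [0,0,0],"travel": [3,5,0],"grip": 0},
    {"dr": [0,0,0],"travel": [2,3,0],"grip": 0},
  ],
)

```text
time: 3.95
position: [0.447, 0.2444, 0.0595]
tcp_rot: [0.285, 0.958, -0.0, 0.0]
ft_force: [-0.4, -3.0, 0.6]
width: 0.0002
```

apply_moves(
  commands=[
    {"dr": [0,0,0],"travel": [1,1.5,0],"grip": 0},
    {"dr": [0,0,0],"travel": [1,1.5,0],"grip": 0},
    {"dr": [0,0,0],"travel": [1,1.5,0],"grip": 0},
    {"dr": [0,0,0],"travel": [0,0,0],"grip": 0},
    {"dr": [0,0,0],"travel": [0,0,0],"grip": 0},
  ],
)

```text
time: 4.58
position: [0.4492, 0.2477, 0.0595]
tcp_rot: [0.285, 0.958, -0.001, -0.001]
ft_force: [-1.4, -5.5, 2.1]
width: 0.0006
```

apply_moves(
  commands=[
    {"dr": [0,0,0],"travel": [1,1.5,0],"grip": 0},
    {"dr": [0,0,0],"travel": [1,1.5,0],"grip": 0},
    {"dr": [0,0,0],"travel": [1,1.5,0],"grip": 0},
    {"dr": [0,0,0],"travel": [0,0,0],"grip": 0},
    {"dr": [0,0,0],"travel": [0,0,0],"grip": 0},
  ],
)

```text
time: 5.2
position: [0.4492, 0.2479, 0.0596]
tcp_rot: [0.286, 0.958, -0.007, -0.003]
ft_force: [-18.7, -23.7, 16.2]
width: 0.0007
```

The drawer has stopped, with force up to 34 N and no further motion at sorter x = -182 against the expected -179, so it is home. I'll back off, rise, and go over the reject tray.

apply_moves(
  commands=[
    {"dr": [0,0,0],"travel": [-8,-12,0],"grip": 0},
    {"dr": [0,0,0],"travel": [-8,-13,0],"grip": 0},
    {"dr": [0,0,0],"travel": [0,0,40],"grip": 0},
    {"dr": [0,0,0],"travel": [0,0,55],"grip": 0},
    {"dr": [0,0,0],"travel": [0,0,5],"grip": 0},
  ],
)

```text
time: 5.82
position: [0.4384, 0.2291, 0.1649]
tcp_rot: [0.285, 0.959, 0.003, 0.003]
ft_force: [-0.2, -0.4, 0.2]
width: 0.0006
```

apply_moves(
  commands=[
    {"dr": [0,0,0],"travel": [40,-4,0],"grip": 0},
    {"dr": [0,0,0],"travel": [40,-4,0],"grip": 0},
    {"dr": [0,0,0],"travel": [40,-4,0],"grip": 0},
    {"dr": [0,0,0],"travel": [0,0,0],"grip": 0},
    {"dr": [0,0,0],"travel": [0,0,0],"grip": 0},
  ],
)

```text
time: 6.45
position: [0.5559, 0.2162, 0.1588]
tcp_rot: [0.285, 0.958, -0.0, -0.001]
ft_force: [-0.4, -0.7, 0.7]
width: 0.0006
```

Run:
```python
from h import *
s=sense();print(s["position"],R.from_quat(s["tcp_rot"]).as_matrix().round(3).tolist(),s["ft_force"])
q=np.load("q.npy");t=s2w(q,(-.138,-.035,.049))[0];print(t,(t-s["position"])*1000)
wrist("w2")
loadw("w2");print(proj("w2",s2w(q,[[-.169,.139,.074],[-.169,.071,.074],[-.159,-.035,.06]])).round(1))
a=cv2.imread("pics/w2.png");cv2.imwrite("pics/c4.png",cv2.resize(a[100:340,180:500],None,fx=2.5,fy=2.5,interpolation=cv2.INTER_CUBIC))
```

```text
[0.55588365 0.2162471  0.15880386] [[-0.837, 0.547, -0.002], [0.547, 0.837, 0.0], [0.001, -0.001, -1.0]] [-0.40823344 -0.66918405  0.6766745 ]
[0.59013439 0.20826823 0.049     ] [  34.2507463    -7.97886896 -109.80386152]
[[492.9 184.4]
 [409.2 184.5]
 [281.4 192.7]]
```

View pics/c4.png

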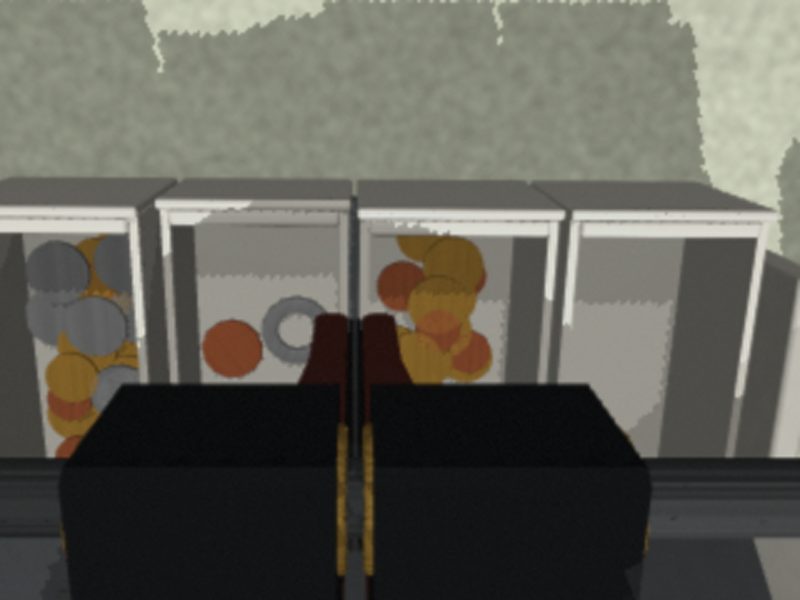

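All four fronts are now in line: drawer_1's edge is at row 185 against 184.4 predicted for home. The reject tray centre is at pixel 282 against 281 predicted. I'll lower the fingertip behind the lip.

apply_moves(
  commands=[
    {"dr": [0,0,0],"travel": [34,-8,0],"grip": 0},
    {"dr": [0,0,0],"travel": [0,0,0],"grip": 0},
    {"dr": [0,0,0],"travel": [0,0,-50],"grip": 0},
    {"dr": [0,0,0],"travel": [0,0,-35],"grip": 0},
    {"dr": [0,0,0],"travel": [0,0,-24],"grip": 0},
  ],
)

```text
time: 7.12
position: [0.5886, 0.2086, 0.049]
tcp_rot: [0.285, 0.959, -0.0, -0.001]
ft_force: [0.4, -0.1, 0.6]
width: 0.0004
```

apply_moves(
  commands=[
    {"dr": [0,0,0],"travel": [0,0,0],"grip": 0},
    {"dr": [0,0,0],"travel": [-3,-4,0],"grip": 0},
    {"dr": [0,0,0],"travel": [-3,-5,0],"grip": 0},
    {"dr": [0,0,0],"travel": [-3,-5,0],"grip": 0},
    {"dr": [0,0,0],"travel": [-3,-4,0],"grip": 0},
  ],
)

```text
time: 7.75
position: [0.5794, 0.1902, 0.0519]
tcp_rot: [0.285, 0.958, 0.001, 0.001]
ft_force: [2.1, 2.0, 0.2]
width: 0.0003
```

apply_moves(
  commands=[
    {"dr": [0,0,0],"travel": [-4,-6,-1],"grip": 0},
    {"dr": [0,0,0],"travel": [-4,-6,-1],"grip": 0},
    {"dr": [0,0,0],"travel": [-4,-6,0],"grip": 0},
    {"dr": [0,0,0],"travel": [-4,-6,0],"grip": 0},
    {"dr": [0,0,0],"travel": [-4,-6,0],"grip": 0},
  ],
)

```text
time: 8.38
position: [0.5585, 0.1597, 0.0485]
tcp_rot: [0.285, 0.958, -0.0, -0.0]
ft_force: [2.4, 0.9, 1.0]
width: 0.0003
```

apply_moves(
  commands=[
    {"dr": [0,0,0],"travel": [-4,-6,0],"grip": 0},
    {"dr": [0,0,0],"travel": [-4,-6,0],"grip": 0},
    {"dr": [0,0,0],"travel": [-4,-6,0],"grip": 0},
    {"dr": [0,0,0],"travel": [-4,-6,0],"grip": 0},
    {"dr": [0,0,0],"travel": [-4,-6,0],"grip": 0},
  ],
)

```text
time: 9.0
position: [0.5385, 0.1298, 0.0485]
tcp_rot: [0.285, 0.958, -0.0, -0.0]
ft_force: [2.3, 1.6, -1.5]
width: 0.0003
```

apply_moves(
  commands=[
    {"dr": [0,0,0],"travel": [-2,-3,0],"grip": 0},
    {"dr": [0,0,0],"travel": [-2,-3,0],"grip": 0},
    {"dr": [0,0,0],"travel": [-2,-3,0],"grip": 0},
    {"dr": [0,0,0],"travel": [-1,-1.5,0],"grip": 0},
    {"dr": [0,0,0],"travel": [0,0,0],"grip": 0},
  ],
)

```text
time: 9.62
position: [0.5315, 0.1195, 0.0486]
tcp_rot: [0.285, 0.958, -0.0, -0.0]
ft_force: [0.7, -0.4, -1.4]
width: 0.0007
```

apply_moves(
  commands=[
    {"dr": [0,0,0],"travel": [-1,-1.5,0],"grip": 0},
    {"dr": [0,0,0],"travel": [-1,-1.5,0],"grip": 0},
    {"dr": [0,0,0],"travel": [-1,-1.5,0],"grip": 0},
    {"dr": [0,0,0],"travel": [0,0,0],"grip": 0},
    {"dr": [0,0,0],"travel": [0,0,0],"grip": 0},
  ],
)

```text
time: 10.25
position: [0.5286, 0.1151, 0.0486]
tcp_rot: [0.285, 0.958, -0.0, -0.0]
ft_force: [-0.3, 1.3, 0.2]
width: 0.0004
```

apply_moves(
  commands=[
    {"dr": [0,0,0],"travel": [-1,-1.5,0],"grip": 0},
    {"dr": [0,0,0],"travel": [-1,-1.5,0],"grip": 0},
    {"dr": [0,0,0],"travel": [-1,-1.5,0],"grip": 0},
    {"dr": [0,0,0],"travel": [0,0,0],"grip": 0},
    {"dr": [0,0,0],"travel": [0,0,0],"grip": 0},
  ],
)

```text
time: 10.88
position: [0.528, 0.1143, 0.0488]
tcp_rot: [0.284, 0.959, 0.004, 0.002]
ft_force: [11.4, 13.8, -8.1]
width: 0.0006
```

It has reached its stop: motion ceased and force rose to about 18 N. I'll ease off the lip, lift straight up and look.

apply_moves(
  commands=[
    {"dr": [0,0,0],"travel": [3,4,0],"grip": 0},
    {"dr": [0,0,0],"travel": [4,6,0],"grip": 0},
    {"dr": [0,0,0],"travel": [0,0,20],"grip": 0},
    {"dr": [0,0,0],"travel": [0,0,40],"grip": 0},
    {"dr": [0,0,0],"travel": [0,0,50],"grip": 0},
  ],
)

```text
time: 11.5
position: [0.5322, 0.1202, 0.1603]
tcp_rot: [0.285, 0.958, -0.001, -0.001]
ft_force: [0.9, -0.1, 0.6]
width: 0.0004
```

apply_moves(
  commands=[
    {"dr": [0,0,0],"travel": [-20,-30,25],"grip": 0},
    {"dr": [0,0,0],"travel": [-20,-30,25],"grip": 0},
    {"dr": [0,0,0],"travel": [-20,-30,20],"grip": 0},
    {"dr": [0,0,0],"travel": [0,0,0],"grip": 0},
    {"dr": [0,0,0],"travel": [0,0,0],"grip": 0},
  ],
)

```text
time: 12.12
position: [0.4729, 0.0308, 0.2291]
tcp_rot: [0.285, 0.958, 0.0, 0.0]
ft_force: [-0.4, 0.0, -0.1]
width: 0.0007
```

Run:
```python
from h import *
s=sense();print(s["position"],s["ft_force"]);q=np.load("q.npy")
wrist("w3");loadw("w3")
print(proj("w3",s2w(q,[[-.269,-.069,.06],[-.269,-.001,.06],[-.169,.139,.074],[-.169,.071,.074],[-.169,.069,.074],[-.169,-.139,.074]])).round(1).tolist())
b=optics.camera("scene")[:,:,::-1];cv2.imwrite("pics/scene3.png",b)
a=cv2.imread("pics/w3.png")
x=cv2.resize(b[60:360,200:440],None,fx=1.25,fy=1.25)
cv2.imwrite("pics/m.png",cv2.resize(a[130:340,150:500],None,fx=2.2,fy=2.2,interpolation=cv2.INTER_CUBIC));cv2.imwrite("pics/m2.png",cv2.resize(b[60:360,190:460],None,fx=2,fy=2,interpolation=cv2.INTER_CUBIC))
```

```text
[0.47287225 0.03083027 0.22907352] [-0.37405897  0.00556948 -0.07903695]
[[290.3, 253.9], [348.2, 253.8], [462.8, 334.5], [406.8, 334.6], [405.1, 334.6], [233.8, 334.7]]
```

View pics/m.png

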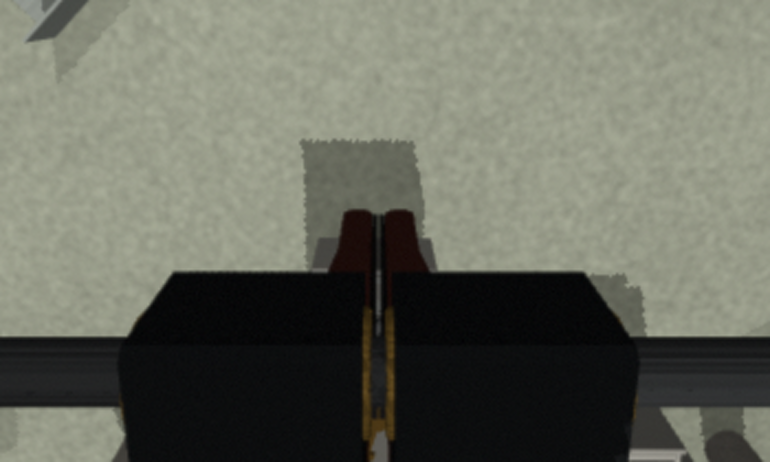

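View pics/m2.png

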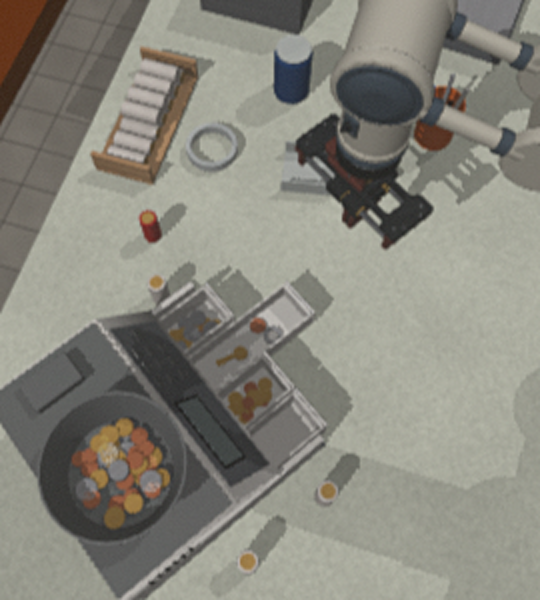

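The scene view shows the tray out with token (259,325), washer (273,333) and key (233,356) inside. The other three drawers are in line and the rolls are standing. The wrist view is blocked by the gripper. I'll do a numeric check of the extensions, then hand in.

Run:
```python
from h import *
q=np.load("q.npy")
p=proj("scene",s2w(q,[[-.269,-.069,.06],[-.269,-.001,.06],[-.262,-.001,.06],[-.169,.071,.074],[-.169,.139,.074],[-.179,.139,.074]]))
print(((p-[190,60])*2).round(1).tolist())
a=cv2.imread("pics/scene0.png").astype(int);b=cv2.imread("pics/scene3.png").astype(int)
for n,(x,y) in dict(roll_a=(268,202),roll_c=(353,306),roll_b=(313,341),can=(337,95),tape=(296,133)).items():
    print(n,abs(a-b)[y-12:y+12,x-8:x+8].mean().round(1))
s=sense();print(s["time"],s["ft_force"].round(1),s["joint_vel"].round(3));r.job_done()
```

```text
[[283.9, 280.6], [313.3, 312.7], [309.8, 315.5], [294.8, 388.4], [326.7, 425.3], [332.0, 420.7]]
roll_a 6.6
roll_c 8.5
roll_b 6.7
can 3.8
tape 6.4
12.225 [0.3 0.1 0.6] [ 0.006  0.009  0.005 -0.001 -0.    -0.002]
the job is handed in; nothing more can be done
```

The job is handed in at 12.2 s. Drawer_1 is pushed fully home, and the reject tray is drawn out to its stop by the closed fingertips behind its lip. No verdict is reported.

**Drawer_1:** it stopped with the force rising to about 34 N. Afterwards its front was in line with the other two coin drawers, within about 1 px of the position predicted for home.

**Reject tray:** it stopped with the force rising to about 18 N. Its front corner was seen at (315,313) in the enlarged scene crop, against (313.3,312.7) predicted for 100 mm out. The wrist force while pulling was about 2–3 N at the wrist, near the sensor's noise of about 1 N.

**Contents and surroundings:** the washer, token and key are visible inside the tray, and the arm ended clear and touching nothing. The rolls, can and tape look unmoved.

**What failed or was weak:**
- The last wrist view was blocked by the gripper, so the end check rests on the scene camera alone.
- The arm partly covered the scoop and pen pot in the last picture, so I did not check those two. The arm's path stayed far from them.
- Drawer_1's stop came about 3 mm before the fitted home position, within the measuring error.

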